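# Bring the test tile up to the colour reference strip

## Robot

A 6-joint arm with a two-finger parallel gripper is mounted at the origin on the work surface; the furniture and walls round the work are solid. World frame = base frame: x ahead of the robot, y to its left, z up, the work surface at z = 0. Lengths are in m, angles in rad, forces in N, time in s.
With the tool pointing down it reaches from about 0.3 to 1 m from the base axis. Payload 5.1 kg.
Tool frame: the origin (TCP) lies midway between the tips of the shut fingers; the grasp point (between the pads) lies 19 mm behind it; x points along the fingers, y is the direction in which the jaws open and shut, and the axes are right-handed (so a half turn about x gives the same grasp; the last joint's range is limited). The gripper opens to 95 mm and grips with 3 to 60 N. Pads are 20 mm wide; open, the fingers measure 119 mm over their backs; the gripper's body (75 mm by 180 mm) begins 59 mm behind the grasp point.
Start: joints at [-1.392, 0.124, 1.65, -0, 1.367, -0.083], TCP at [0.168, -0.628, 0.215] pointing down, gripper open.
Joint ranges: [-2.61, 2.61], [-1.02, 2.33], [0.03, 2.71], [-1.35, 4.49], [0.32, 2.68], [-2.91, 2.91]. Speed limits (rad/s): [2.57, 2.57, 3.14, 3.14, 3.14, 3.14].

## Interface

Orientations are given as a unit quaternion [w, x, y, z].
In Python, from bench import arm, viewer, finder gives the robot as it stands.
- The arm moves only by the shell command python3 -m crank 'ROWS' [FORCE]. ROWS is JSON, one flat list of numbers, 7 for each row, row after row: the turn, a rotation vector about the tool's x, y, z in degrees, then the shift along the tool's x, y, z in cm, then the gripper's target within -1 to 1 (shut at 1, half-way at 0, fully open at -1). A call has 1 to 10 rows; each row shifts and turns the pose as measured when the row begins, along the tool's axes as they then stand; what a row does not reach is not made up. A row lasts 1/8 s, in which the tool goes at most 62.5 mm and 10.7 degrees, less where a joint would pass 70% of its speed; a pose out of reach is approached as far as the arm can. A call is refused whole if a number of a shift passes 6.25 or a number of a turn 10.7, either way. A call with a gripper value outside its range is refused whole. The fingers move at their own pace and stop on an object; FORCE is the grip in N (left out, the last holds). Time passes only in rows, so rows that do not move let the fingers close. It gives the time, the measured TCP pose, the force and the opening at its end, in the units of the state.
- arm.observe(): the state, without advancing time (a new reading comes with each control period).
- viewer.grab_frame(name): name is "scene" or "top" or "wrist"; returns a dict with "pixels" (400x640x3 uint8, red, green, blue), "K" (3x3 intrinsics, pixels), "distortion" ([k1, k2, p1, p2, k3] as OpenCV has them; the pictures are not rectified), "rvec" (rotation vector, rad) and "tvec" (3), from world to camera coordinates, as OpenCV has them. Camera axes: x right, y down, z forward; pixel columns grow to the right and rows downward; lengths in m; the calibration is good to about 2 mm. A picture is of the moment at which its call begins. There is no depth.
- arm.close_job(): hands the job in, once; it reports no verdict.
Trained networks look in the newest picture that a camera, given by its name, has taken for a name from the list of things; names that differ only in an ending like _2 or _b are one class to them, and where a whole thing is asked for, a point or a joint stands for the part that bears it (a point fixed in the world has none). Each returns a list of dicts, best first, with "score" (0 to 1); they miss things now and then, are a little off and sometimes report something else, mostly with a low value. They report only what shows in the picture. A call takes as long as a camera call.
- finder.recognise(name, camera): "bbox" ([left, top, width, height] in pixels, round what is visible of it).
The state is a dict: "clock": time; "joint_pos": joint angles; "dq": joint speeds; "tau": joint torques, N m; "eef_pos": TCP position; "ee_rot": TCP orientation; "force": force on the tool from outside, world axes, zero at the start; "ft_torque": the same for the moment, N m; "width": finger opening in m.
Only numpy, scipy, OpenCV 4.12 (cv2) and the standard library are available. Lean on these libraries where they do the work, as an engineer would, in place of code of your own. Each camera call takes 0.05 s, during which the arm holds its last target. There are 200 camera calls.

## Task

The grey test tile lies in the tray of the locked carriage on the plywood bench. With a fingertip press the carriage's red button down, keep it down while you slide the carriage all the way to its end stop at the reference strip, and then let the button spring up so that the carriage is locked there. Only press and push: do not lift or carry anything, keep the tile in its tray, and leave the things standing around where they are.

Things in the scene. Friction and masses are not known exactly. Their poses are not given: they have to be found in the camera images.
- bench: Fixed colour-comparison bench: plywood base 400 x 130 x 10 mm, two steel rods, grey end blocks and, at one end, a white strip of five coloured chips. Origin on the table under the middle of the button's travel; x (level) is the way the carriage must slide, towards the strip; z up. The base spans x = -165 to 235 mm. Nothing on it is higher than 63 mm.
- carriage (a joint): Position of the aluminium carriage (160 x 100 mm, on the rods) along the bench's x axis, in m: 0 at the far end from the strip, 0.14 at the end stop. It starts between 0 and 0.026. While the button is up, catch teeth stop it at 0.0285 and every 20 mm from there, and hold it once it is at the end stop; with the button down it slides freely (1 N of friction plus 6 N per m/s).
- release_button (a joint): Travel of the red spring button on the carriage, in m: 0 up (catch engaged), 0.005 fully down (5 mm of vertical travel). It starts to move at about 4 N and takes 6.5 N fully down; the catch is clear from 3 mm down, so press it fully. It springs up when released, and at the end stop only if the carriage is within 3 mm of it.
- button_top (a point): Middle of the flat on top of the red button, 53 mm above the table when up; moves with button and carriage. The flat is 44 mm along the bench's x by 36 mm across. At its end towards the strip a lip, part of the button, stands 10 mm above the flat, its face 22 mm from this point: a finger pressing on the flat can push against it. Tray rims and tile beyond it are lower than the flat.
- tray_centre (a point): Centre of the floor of the carriage's tray, 42 mm above the table: inside 83 mm along the bench's x axis by 83 mm across, grey rims 6 mm high. It moves with the carriage and lies 80 mm from button_top towards the strip.
- stop_face (a point): Middle of the end stop, the face of the buffers that the carriage's front edge meets at joint value 0.14; fixed on the bench, 36 mm above the table.
- tile: Loose grey fired test tile, 75 x 45 x 8 mm, lying flat somewhere along the tray, its long side across the bench; origin at the centre of its underside.
- red_tile: Bystander: loose terracotta-coloured test tile, 75 x 45 x 8 mm, lying on the table beside the bench; origin at the centre of its underside.
- jar_blue: Bystander: loose white glaze jar with a blue lid, 50 mm across, 62 mm high; origin at the centre of its underside.
- jar_red: Bystander: loose white glaze jar with a red lid, 50 mm across, 62 mm high; origin at the centre of its underside.
- clay_stamp: Bystander: loose upright fired-clay stamp, 26 mm across, 56 mm high; origin at the centre of its underside.
- kidney: Bystander: loose red kidney-shaped scraper, 42 x 94 x 8 mm, lying flat; origin at the centre of its underside.
- water_bowl: Bystander: loose grey bowl, 120 mm across, 60 mm high; origin at the centre of its underside.

How it is judged:
On the way, in this order (a step that is already met when the one before it is completed fails the run):
1. the button is pressed while the carriage is still near where it started (value of joint release_button above 0.003 m and x of tray_centre in the frame of bench below 0.055 m), for 0.05 s.
2. the carriage is at its end stop with the button still held down (value of joint release_button above 0.003 m and value of joint carriage above 0.137 m), for 0.1 s.
At the end, for the whole second after the job is handed in: The carriage is within 5 mm of its end stop with the button sprung up (within 1 mm), and the tile lies flat and at rest in its tray (value of joint carriage above 0.135 m and value of joint release_button below 0.001 m and velocity of joint carriage below 0.005 m/s and horizontal distance between tile and tray_centre below 0.025 m and z of tile in the frame of bench below 0.047 m and angle between tile's own z axis and vertical below 0.1 rad and linear speed of tile below 0.01 m/s); the robot touches nothing.
It fails at once if the button is up while the carriage is under way between its start and the end stop (value of joint carriage between 0.045 and 0.12 m and value of joint release_button below 0.001 m).
It fails at once if the tile is lifted or thrown out of its tray (not (z of tile in the frame of bench below 0.05 m and horizontal distance between tile and tray_centre below 0.03 m)).
It fails at once if a bystander is moved by more than 20 mm (distance of any of red_tile, jar_blue, jar_red, clay_stamp, kidney, water_bowl from where it was at the start of the episode above 0.02 m).
It also fails if it takes over 40 s, if anything falls off the work surface, if the arm or the gripper's body presses on something with over 40 N, if the wrist force passes 120 N, or if a joint passes its speed limit or range.

## Working session

There is one attempt and no reset: what is moved stays moved. The work goes in short steps, Python scripts to look and compute and a shell command to move; the robot and the scene stay as the last step left them, time stands still between calls to the robot, and variables do not carry over. Pictures are saved under pics/ and viewed, about 8 in all and at most 12, crops included, and the job is handed in when it is done.

```bash
mkdir -p pics; ls; cat > h.py <<'E'
import numpy as np, cv2
from bench import arm, viewer, finder
from scipy.spatial.transform import Rotation as R
def snap(n,f):
    d=viewer.grab_frame(n); cv2.imwrite(f'pics/{f}.png',cv2.cvtColor(d['pixels'],cv2.COLOR_RGB2BGR)); np.save(f'pics/{f}.npy',d,allow_pickle=True); return d
def ray(d,uv,z):
    K=np.array(d['K']);D=np.array(d['distortion'])
    p=cv2.undistortPoints(np.array(uv,float).reshape(-1,1,2),K,D).reshape(-1,2)
    Rm=cv2.Rodrigues(np.array(d['rvec'],float))[0]; t=np.array(d['tvec'],float).ravel()
    c=-Rm.T@t; v=np.c_[p,np.ones(len(p))]@Rm
    s=(z-c[2])/v[:,2]; return c+v*s[:,None]
def proj(d,X):
    return cv2.projectPoints(np.array(X,float).reshape(-1,1,3),np.array(d['rvec'],float),np.array(d['tvec'],float),np.array(d['K']),np.array(d['distortion']))[0].reshape(-1,2)
E
python3 - <<'E'
from h import *
for c in ('top','scene'):
    snap(c,c+'0')
    for n in ('release_button','carriage','tile','bench'):
        print(c,n,[(r['bbox'],r['score']) for r in finder.recognise(n,c)[:2]])
print(arm.observe())
E
```

```text
pics
top release_button [([365.9, 208.9, 22.1, 16.4], 0.8)]
top carriage [([319.2, 187.2, 73.4, 55.0], 0.72)]
top tile [([321.7, 190.4, 26.9, 37.0], 0.8), ([314.2, 186.4, 79.9, 57.9], 0.55)]
top bench [([231.7, 170.1, 187.2, 80.5], 0.81), ([282.1, 140.8, 26.8, 23.7], 0.39)]
scene release_button [([355.2, 177.3, 26.9, 15.6], 0.78)]
scene carriage [([315.3, 175.2, 82.8, 47.6], 0.97), ([350.7, 235.5, 40.6, 26.3], 0.4)]
scene tile [([356.6, 179.1, 23.6, 15.5], 0.71), ([319.8, 185.7, 36.8, 25.0], 0.6)]
scene bench [([243.3, 167.5, 172.4, 98.7], 0.91)]
{'clock': 0.5, 'joint_pos': array([-1.39158074e+00,  1.23862318e-01,  1.65037207e+00,  1.42819827e-05,
        1.36749812e+00, -8.26310382e-02]), 'dq': array([-4.72704657e-06, -8.32280614e-04, -1.06451489e-03, -8.07852253e-04,
        1.76651129e-04,  1.46532235e-03]), 'tau': array([-9.11473689e-04, -4.17090297e+01, -3.59801888e+01,  7.73981097e-02,
        4.36533045e-02, -3.32369541e-05]), 'eef_pos': array([ 0.1682105 , -0.6278117 ,  0.21457319]), 'ee_rot': array([ 0.09226188,  0.70105789,  0.09236113, -0.70105278]), 'force': array([-0.625799  ,  0.37706089, -1.12645356]), 'ft_torque': array([-0.02560067,  0.00067161, -0.0431904 ]), 'width': 0.09498338913130096}
```

View pics/top0.png

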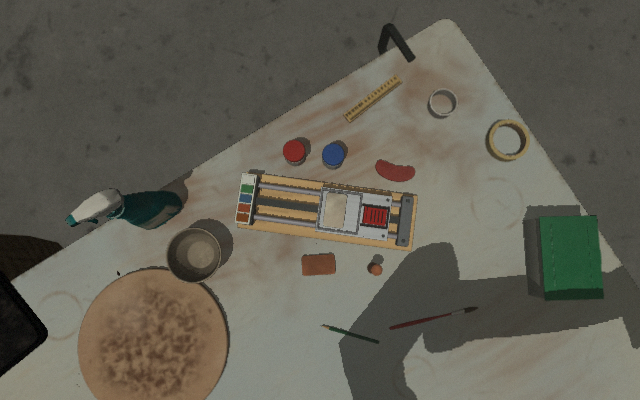

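View pics/scene0.png

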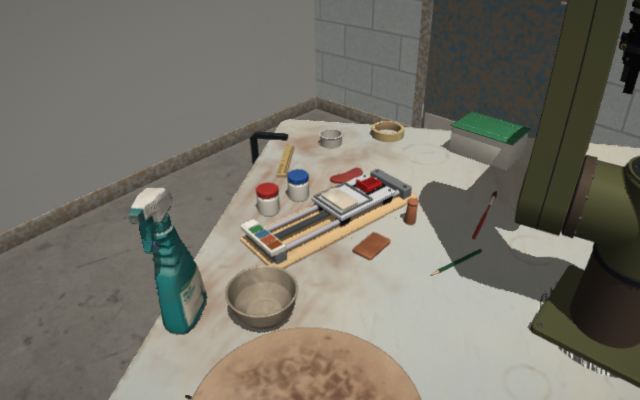

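The top view shows the bench with the strip at its left end (245,200), the button at about (376,217) and the tile at (335,210). The bystanders are clear of the bench on both sides. Next I'll enlarge the bench area.

```bash
python3 - <<'E'
from h import *
im=cv2.imread('pics/top0.png')[160:260,225:425]
cv2.imwrite('pics/crop.png',cv2.resize(im,None,fx=4,fy=4,interpolation=cv2.INTER_CUBIC))
d=np.load('pics/top0.npy',allow_pickle=True).item()
h=cv2.cvtColor(d['pixels'],cv2.COLOR_RGB2HSV)
m=((h[...,0]<8)|(h[...,0]>172))&(h[...,1]>170)
m[:, :355]=0;m[:,395:]=0;m[:200]=0;m[:240]&=True;m[240:]=0
ys,xs=np.nonzero(m);print(len(xs),xs.min(),xs.max(),ys.min(),ys.max(),xs.mean(),ys.mean())
print(ray(d,[[376,217]],.053))
E
```

```text
272 363 386 206 224 374.0735294117647 215.63235294117646
[[ 0.53499186 -0.03258734  0.053     ]]
```

View pics/crop.png

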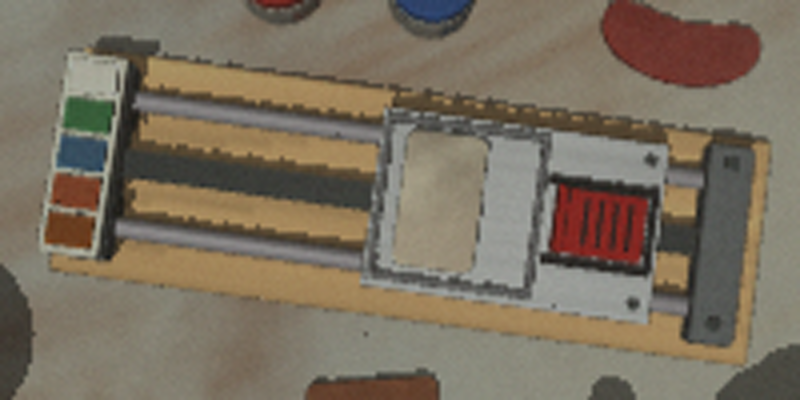

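```bash
python3 - <<'E'
from h import *
d=np.load('pics/top0.npy',allow_pickle=True).item()
f=lambda P,z: ray(d,np.array(P)/4+[225,160],z)
c=f([(770,137),(745,362),(50,270)],.01); print(c.round(4), np.linalg.norm(c[0]-c[1]),np.linalg.norm(c[1]-c[2]))
e=c[2]-c[1];e/=np.linalg.norm(e);w=c[0]-c[1];print('yaw bottom edge',np.degrees(np.arctan2(e[1],e[0])),'end edge normal',np.degrees(np.arctan2(w[0],-w[1])))
mid=(c[0]+c[1])/2; o=mid+.165*e; print('origin',o)
b=f([(606,224),(565,220)],.053);print('button',b,(b-o)@e)
t=f([(438,203)],.05);print(t,(t-o)@e)
a=arm.observe();Rm=R.from_quat(a['ee_rot'],scalar_first=True).as_matrix();print(Rm.round(3))
w=snap('wrist','w0');print(proj(w,b))
E
```

```text
[[ 0.5879 -0.1359  0.01  ]
 [ 0.4599 -0.1159  0.01  ]
 [ 0.5207  0.2767  0.01  ]] 0.12956621729352558 0.3972819287093446
yaw bottom edge 81.20066234326114 end edge normal 81.13145220066552
origin [0.54915646 0.03718357 0.01      ]
button [[ 0.5371461  -0.03375297  0.053     ]
 [ 0.53981315 -0.0114878   0.053     ]] [-0.07193891 -0.04952781]
[[0.55081923 0.05726241 0.05      ]] [0.02009687]
[[-0.     0.259 -0.966]
 [ 0.    -0.966 -0.259]
 [-1.    -0.    -0.   ]]
[[-380.79039118 -544.92279948]
 [-416.22808103 -561.78167397]]
```

```bash
python3 -m crank '[0,0,0,-5,0,0,1, 0,0,0,-5,0,0,1, 0,0,0,0,-4.2,-4.5,1, 0,0,0,0,-4.2,-4.5,1, 0,0,0,0,-4.2,-4.5,1, 0,0,0,0,-4.2,-4.5,1, 0,0,0,0,-4.2,-4.5,1, 0,0,0,0,-4.2,-4.5,1, 0,0,0,0,-4.2,-4.5,1, 0,0,0,0,-4.2,-4.5,1]' 20
```

```text
clock: 1.8
eef_pos: [0.4329, -0.2051, 0.3197]
ee_rot: [0.09, 0.703, 0.088, -0.699]
force: [0.8, -1.0, 0.7]
width: 0.0023
```

```bash
python3 -m crank '[0,0,0,0,-4.2,-4.5,1, 0,0,0,0,-4.2,-4.5,1, 0,0,0,0,-4.2,-4.5,1, 8,0,0,4,0,0,1, 8,0,0,4,0,0,1, 8,0,0,0,0,0,1, 0,0,0,0,0,0,1]'
python3 - <<'E'
from h import *
w=snap('wrist','w1');a=arm.observe();print(a['eef_pos'],R.from_quat(a['ee_rot'],scalar_first=True).as_matrix().round(3))
print(proj(w,[[.537,-.034,.053],a['eef_pos']]),finder.recognise('release_button','wrist')[:2])
E
```

```text
clock: 2.68
eef_pos: [0.5358, -0.0411, 0.2397]
ee_rot: [-0.058, 0.709, -0.06, -0.7]
force: [-0.1, -0.1, 0.3]
width: 0.0005
[ 0.53551424 -0.04111179  0.23942847] [[ 0.011 -0.167 -0.986]
 [-0.004 -0.986  0.167]
 [-1.     0.002 -0.011]]
[[314.95530429 181.66219542]
 [321.81938313 247.21458491]] [{'bbox': [287.3, 166.6, 45.4, 32.1], 'score': 0.98}]
```

View pics/w1.png

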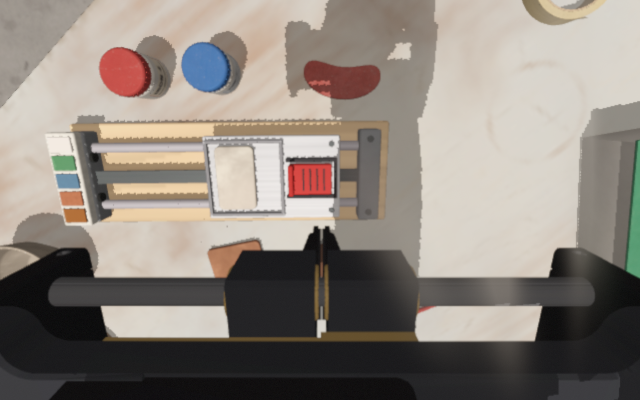

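The wrist view shows the button at about 287–333 × 163–199, with its lip on the left (strip) side. The bench lies level in the picture, so the tool yaw is right.

```bash
python3 - <<'E'
from h import *
d=np.load('pics/w1.npy',allow_pickle=True).item()
h=cv2.cvtColor(d['pixels'],cv2.COLOR_RGB2HSV)
m=(((h[...,0]<8)|(h[...,0]>172))&(h[...,1]>150))[150:210,275:345]
c=np.nonzero(m.sum(0)>8)[0]+275; r=np.nonzero(m.sum(1)>12)[0]+150
print(c.min(),c.max(),r.min(),r.max())
u0,u1,v0,v1=c.min(),c.max()+1,r.min(),r.max()+1
vm=(v0+v1)/2
print('right edge',ray(d,[[u1,vm]],.053),'lip outer top',ray(d,[[u0,vm]],.063))
P=ray(d,[[387,122],[386,219]],.01);print(P,np.linalg.norm(P[0]-P[1]))
Q=ray(d,[[76,122],[387,122]],.01);e=Q[0]-Q[1];print(np.degrees(np.arctan2(e[1],e[0])),np.linalg.norm(e))
e=np.array([np.cos(np.radians(81.2)),np.sin(np.radians(81.2)),0]);print('flat centre',ray(d,[[u1,vm]],.053)+.022*e)
im=cv2.imread('pics/w1.png')[140:230,190:400];cv2.imwrite('pics/c1.png',cv2.resize(im,None,fx=3.8,fy=3.8,interpolation=cv2.INTER_CUBIC))
E
```

```text
289 330 164 194
right edge [[ 0.53640975 -0.05275991  0.053     ]] lip outer top [[ 0.54636207 -0.00615376  0.063     ]]
[[ 0.58767354 -0.1327208   0.01      ]
 [ 0.4619668  -0.11693974  0.01      ]] 0.12669343813934367
80.35817275222153 0.3857082745616194
flat centre [[ 0.53977544 -0.03101888  0.053     ]]
```

View pics/c1.png

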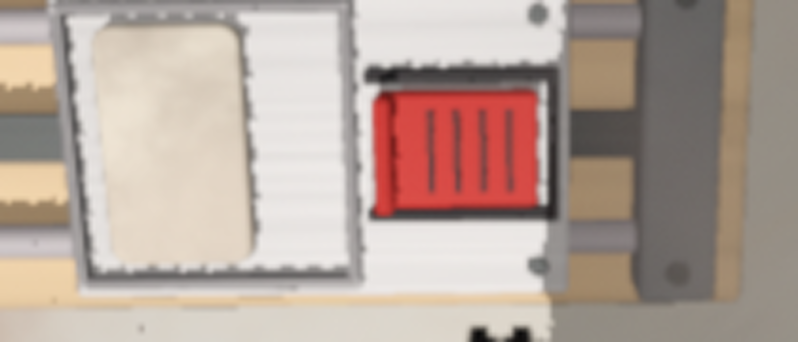

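```bash
python3 -m crank '[0,0,0,5.5,-0.7,0.1,1, 0,0,0,5.5,-0.7,0,1, 0,0,0,4.5,0,0,1, 0,0,0,1,0,0,1, 0,0,0,0,0,0,1]'
python3 - <<'E'
from h import *
w=snap('wrist','w2');a=arm.observe();print(a['eef_pos'],a['force'])
print(proj(w,[[.538,-.032,.053],a['eef_pos']]))
im=cv2.imread('pics/w2.png');cv2.imwrite('pics/c2.png',im)
E
```

```text
clock: 3.4
eef_pos: [0.545, -0.0294, 0.0784]
ee_rot: [-0.056, 0.714, -0.059, -0.695]
force: [-0.5, 0.4, -0.2]
width: 0.0003
[ 0.54526174 -0.02944902  0.0789944 ] [-0.18306895  0.01085559  0.40075397]
[[327.10404269 241.10572239]
 [321.7468439  246.93733928]]
```

View pics/w2.png

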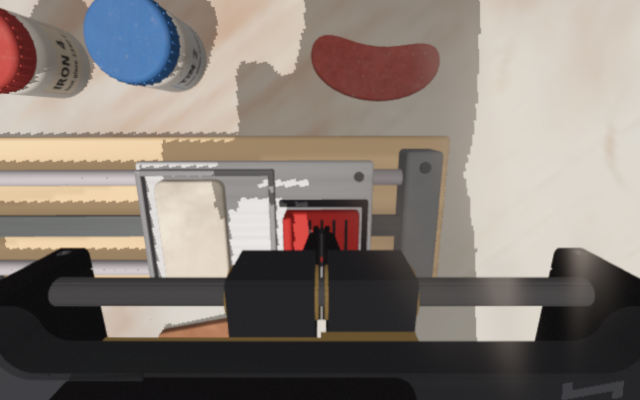

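The wrist view shows the finger over the button, about 7 mm towards the far side, with a tilt of about 1.5°. I'll correct both before pressing.

```bash
python3 -m crank '[0,-1.5,0,0,-0.3,0.7,1, 0,0,0,0.8,0,0,1, 0,0,0,0,0,0,1]'
python3 - <<'E'
from h import *
a=arm.observe();print(a['eef_pos'],a['force'],R.from_quat(a['ee_rot'],scalar_first=True).as_matrix().round(3))
E
```

```text
clock: 3.82
eef_pos: [0.5419, -0.0257, 0.0756]
ee_rot: [-0.056, 0.708, -0.058, -0.702]
force: [-0.9, -0.3, 0.2]
width: 0.0009
[ 0.54189687 -0.02567236  0.0756119 ] [-0.86078772 -0.28950518  0.16715655] [[ 0.008 -0.161 -0.987]
 [-0.003 -0.987  0.161]
 [-1.     0.002 -0.008]]
```

```bash
python3 -m crank '[0,0,0,1.0,0,0.3,1, 0,0,0,0.8,0,0.2,1, 0,0,0,0.5,0,0,1, 0,0,0,0,0,0,1]'
```

```text
clock: 4.32
eef_pos: [0.5372, -0.0249, 0.0518]
ee_rot: [-0.056, 0.708, -0.058, -0.702]
force: [-0.6, 0.5, 4.8]
width: 0.0005
```

```bash
python3 -m crank '[0,0,0,0.4,0,0,1, 0,0,0,0.3,0,0,1]'; python3 -m crank '[0,0,0,0.2,0,0,1]'
```

```text
clock: 4.58
eef_pos: [0.5376, -0.0249, 0.048]
ee_rot: [-0.056, 0.707, -0.058, -0.702]
force: [-10.6, 0.4, 23.4]
width: 0.0002
clock: 4.7
eef_pos: [0.5375, -0.0249, 0.0482]
ee_rot: [-0.056, 0.707, -0.058, -0.703]
force: [-7.3, 0.3, 12.7]
width: 0.0005
```

```bash
python3 -m crank '[0,0,0,0.2,-0.5,0,1, 0,0,0,0.2,-0.7,0,1, 0,0,0,0.2,-0.7,0,1]'
```

```text
clock: 5.08
eef_pos: [0.5403, -0.0069, 0.0482]
ee_rot: [-0.055, 0.705, -0.059, -0.705]
force: [-6.9, -0.7, 12.8]
width: -0.0
```

```bash
python3 -m crank '[0,0,0,0.2,-0.8,0,1, 0,0,0,0.2,-0.8,0,1, 0,0,0,0.2,-0.8,0,1, 0,0,0,0.2,-0.8,0,1]'
```

```text
clock: 5.58
eef_pos: [0.5455, 0.0248, 0.0482]
ee_rot: [0.054, -0.703, 0.059, 0.706]
force: [-7.2, -0.1, 13.7]
width: 0.0005
```

```bash
python3 -m crank '[0,0,0,0.2,-0.8,0,1, 0,0,0,0.2,-0.8,0,1, 0,0,0,0.2,-0.8,0,1, 0,0,0,0.2,-0.8,0,1, 0,0,0,0.2,-0.8,0,1, 0,0,0,0.2,-0.8,0,1]'
```

```text
clock: 6.32
eef_pos: [0.5533, 0.0733, 0.0482]
ee_rot: [0.053, -0.701, 0.06, 0.709]
force: [-7.2, -0.2, 13.4]
width: 0.0009
```

```bash
python3 -m crank '[0,0,0,0.2,-0.8,0,1, 0,0,0,0.2,-0.8,0,1, 0,0,0,0.2,-0.7,0,1, 0,0,0,0.2,-0.5,0,1]'; python3 -m crank '[0,0,0,0.2,-0.5,0,1]';python3 -m crank '[0,0,0,0.2,-0.5,0,1]'
```

```text
clock: 6.82
eef_pos: [0.558, 0.1023, 0.0482]
ee_rot: [0.053, -0.699, 0.06, 0.71]
force: [-5.7, 0.3, 12.2]
width: 0.0005
clock: 6.95
eef_pos: [0.5588, 0.1076, 0.0482]
ee_rot: [0.053, -0.699, 0.06, 0.711]
force: [-6.6, -0.3, 11.5]
width: 0.0003
clock: 7.08
eef_pos: [0.56, 0.1118, 0.0482]
ee_rot: [0.052, -0.699, 0.06, 0.711]
force: [-3.0, -6.2, 11.1]
width: 0.0004
```

```bash
python3 -m crank '[0,0,0,0.2,-0.5,0,1]';python3 -m crank '[0,0,0,0.2,-0.5,0,1, 0,0,0,0.2,-0.5,0,1]'
python3 - <<'E'
from h import *
w=snap('wrist','w3');a=arm.observe();print(a['eef_pos'],a['force'])
d=snap('top','top3')
im=cv2.imread('pics/top3.png')[160:260,225:425]
cv2.imwrite('pics/c3.png',cv2.resize(im,None,fx=4,fy=4,interpolation=cv2.INTER_CUBIC))
E
```

```text
clock: 7.2
eef_pos: [0.5619, 0.1156, 0.0482]
ee_rot: [0.05, -0.7, 0.061, 0.71]
force: [-2.7, -5.6, 8.9]
width: 0.0005
clock: 7.45
eef_pos: [0.5641, 0.1199, 0.0479]
ee_rot: [0.045, -0.7, 0.065, 0.71]
force: [-9.1, -19.5, 15.6]
width: 0.0005
[0.5640451  0.11978327 0.04802617] [ -8.19332778 -15.89247062  13.67548818]
```

View pics/w3.png

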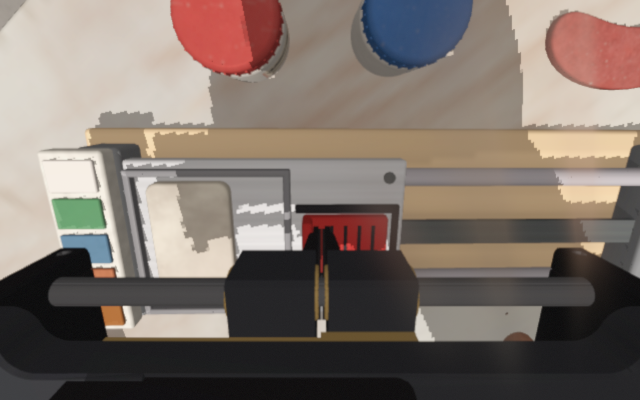

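The wrist view shows the carriage's front edge against the buffers at the strip (about 125,240), with the tile in its tray. The lip pushes back with about 17 N and the button is fully down at z = 0.048. I'll lift straight up now, keeping a slight push so the carriage isn't dragged back.

```bash
python3 -m crank '[0,0,0,-0.8,-0.15,0,1, 0,0,0,-1.5,0,0,1, 0,0,0,-4,0,0,1, 0,0,0,-5,0,0,1, 0,0,0,-5,0,0,1, 0,0,0,0,0,0,1, 0,0,0,0,0,0,1]'
python3 - <<'E'
from h import *
w=snap('wrist','w4');a=arm.observe();print(a['eef_pos'],a['force'])
d0=np.load('pics/top0.npy',allow_pickle=True).item();d=snap('top','top4')
for n in ('red_tile','jar_blue','jar_red','clay_stamp','kidney','water_bowl','tile'): print(n,[(r['bbox'],r['score']) for r in finder.recognise(n,'top')[:1]])
im=cv2.imread('pics/w4.png');cv2.imwrite('pics/c4.png',np.vstack([im[90:330],im[90:330]]) if 0 else im)
E
```

```text
clock: 8.43
eef_pos: [0.5669, 0.1258, 0.2175]
ee_rot: [0.044, -0.7, 0.065, 0.71]
force: [0.4, 0.0, -0.2]
width: 0.0004
[0.56722299 0.12581288 0.21789179] [ 0.17364259 -0.51803691  0.3420313 ]
red_tile []
jar_blue [([329.6, 142.6, 13.5, 23.1], 0.66)]
jar_red []
clay_stamp [([364.2, 260.4, 18.0, 17.7], 0.43)]
kidney [([376.4, 161.7, 38.7, 21.0], 0.68)]
water_bowl [([164.5, 231.1, 59.7, 49.6], 0.63)]
tile [([260.5, 203.7, 23.2, 15.3], 0.81)]
```

View pics/w4.png

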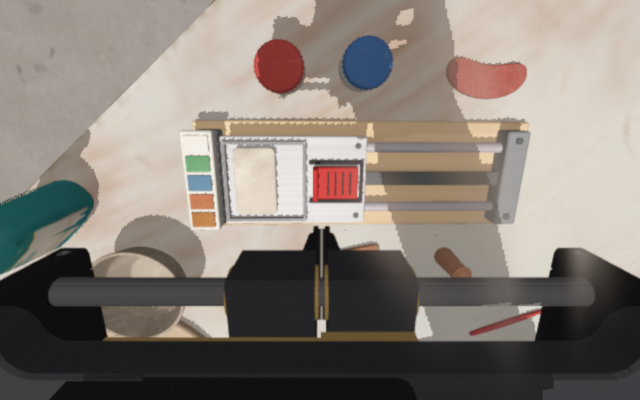

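The button (313–359, 163–201) and the tile (235–277, 148–215) are at the strip end. The bystanders stand where they were. I'll check the distance travelled and whether the button is up.

```bash
python3 - <<'E'
from h import *
def red(f,box):
    d=np.load(f'pics/{f}.npy',allow_pickle=True).item();h=cv2.cvtColor(d['pixels'],cv2.COLOR_RGB2HSV)
    x0,x1,y0,y1=box;m=(((h[...,0]<8)|(h[...,0]>172))&(h[...,1]>150))[y0:y1,x0:x1]
    c=np.nonzero(m.sum(0)>8)[0]+x0;r=np.nonzero(m.sum(1)>12)[0]+y0
    return d,c.min(),c.max()+1,(r.min()+r.max()+1)/2
e=np.array([np.cos(np.radians(81.2)),np.sin(np.radians(81.2)),0])
v=[]
for f,b in(('w1',(275,345,150,210)),('w4',(300,375,150,210))):
    d,u0,u1,vm=red(f,b);v.append([ray(d,[[u1,vm]],.053)[0]@e,ray(d,[[u0,vm]],.063)[0]@e])
print(v,np.diff(v,axis=0))
o=np.array([.549,.0372,0]);print('expected flat edge x .070-.022:',v[1][0]-o@e)
im=cv2.imread('pics/w4.png')[120:235,175:375];cv2.imwrite('pics/c5.png',cv2.resize(im,None,fx=4,fy=4,interpolation=cv2.INTER_CUBIC))
E
```

```text
[[np.float64(0.029924259193261447), np.float64(0.07750433305769988)], [np.float64(0.16729708425925638), np.float64(0.21435562211558706)]] [[0.13737283 0.13685129]]
expected flat edge x .070-.022: 0.046545764349507676
```

View pics/c5.png

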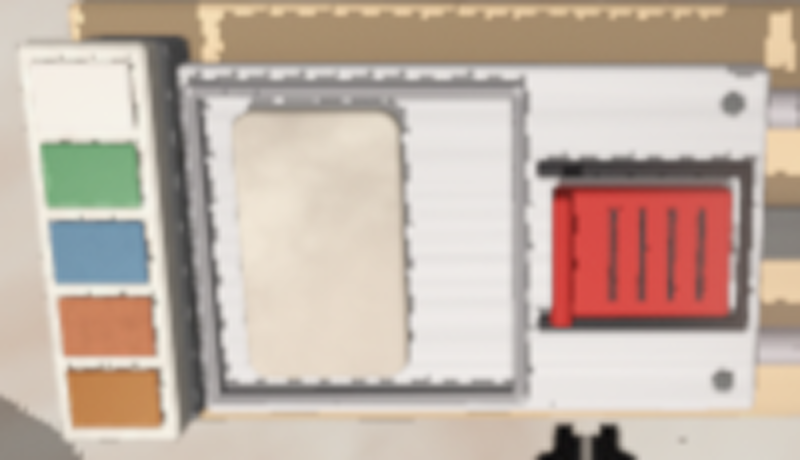

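The carriage sits against the buffers, and the measured travel is 137 mm from a start near 0. A 5 mm button height doesn't show in the pictures, so I'll touch the flat lightly, below the catch's 3 mm.

```bash
python3 -m crank '[0,0,0,2,1.1,0.4,1, 0,0,0,4,1.1,0.3,1, 0,0,0,4,0,0,1, 0,0,0,4,0,0,1, 0,0,0,0,0,0,1]'
python3 - <<'E'
from h import *
a=arm.observe();print(a['eef_pos'],a['force'],R.from_quat(a['ee_rot'],scalar_first=True).as_matrix().round(3))
E
```

```text
clock: 9.5
eef_pos: [0.5545, 0.1002, 0.0748]
ee_rot: [0.045, -0.7, 0.065, 0.71]
force: [0.1, 0.8, 0.7]
width: 0.0003
[0.5545308  0.10021488 0.07484921] [0.06684485 0.77762586 0.65989543] [[-0.016 -0.154 -0.988]
 [-0.027 -0.988  0.154]
 [-0.999  0.03   0.012]]
```

```bash
python3 -m crank '[0,0,0,1.0,0,-0.2,1, 0,0,0,0.8,0,0,1, 0,0,0,0.3,0,0,1, 0,0,0,0,0,0,1]'
```

```text
clock: 10.0
eef_pos: [0.5603, 0.0999, 0.058]
ee_rot: [0.045, -0.703, 0.064, 0.707]
force: [0.7, -0.2, -0.0]
width: 0.0006
```

```bash
python3 -m crank '[0,0,0,0.5,0,0,1, 0,0,0,0.2,0,0,1]'; python3 -m crank '[0,0,0,0.1,0,0,1]'
```

```text
clock: 10.25
eef_pos: [0.5612, 0.0998, 0.0524]
ee_rot: [0.045, -0.704, 0.064, 0.706]
force: [-2.8, 0.1, 5.7]
width: 0.0007
clock: 10.38
eef_pos: [0.5612, 0.0998, 0.0518]
ee_rot: [0.045, -0.704, 0.064, 0.706]
force: [-2.7, 0.5, 3.7]
width: 0.0007
```

The finger met the flat at z ≈ 0.0525, so the button is up. I'll lift straight off.

```bash
python3 -m crank '[0,0,0,-1,0,0,1, 0,0,0,-3,0,0,1, 0,0,0,-5,0,0,1, 0,0,0,-5,0,0,1, 0,0,0,0,0,0,1, 0,0,0,0,0,0,1]'
python3 - <<'E'
from h import *
w=snap('wrist','w6');a=arm.observe();print(a['eef_pos'],a['force'])
h=cv2.cvtColor(w['pixels'],cv2.COLOR_RGB2HSV)
m=((((h[...,0]<8)|(h[...,0]>172))&(h[...,1]>150))).astype('uint8')
n,_,s,c=cv2.connectedComponentsWithStats(m)
e=np.array([np.cos(np.radians(81.2)),np.sin(np.radians(81.2)),0])
for q in s[1:]:
    if q[4]>300: print(q, ray(w,[[q[0]+q[2],q[1]+q[3]/2]],.053)[0]@e)
for n in ('tile','tray_centre'): print(n,finder.recognise(n,'wrist')[:1])
E
```

```text
clock: 11.12
eef_pos: [0.5612, 0.1035, 0.1958]
ee_rot: [0.045, -0.703, 0.064, 0.707]
force: [-0.4, 0.4, -0.1]
width: 0.0004
[0.5615716  0.10359305 0.19608459] [-0.41178328  0.79798921  0.50165155]
[ 225   34   54   57 2263] 0.22335852860530592
[ 290  170   49   37 1456] 0.16636395871976828
tile [{'bbox': [201.0, 144.7, 54.9, 77.4], 'score': 0.91}]
tray_centre [{'bbox': [193.6, 136.9, 158.9, 93.6], 'score': 0.78}]
```

The carriage hasn't moved: its edge is at 0.1664 m, against 0.1673 m before the touch. The arm is clear, so I'm handing in.

```bash
python3 -c "
from bench import arm
print(arm.close_job())"
```

```text
the job is handed in; nothing more can be done
None
```

I pressed the carriage's button fully down with the shut fingers (tip at z ≈ 0.048 m, about 13 N). I slid the carriage about 137 mm to the end stop with the button held down, then lifted straight off. The job is handed in at about 11 s on the clock; no verdict was reported.

- **End stop:** the lip pushed back with up to about 20 N with the button still down, and the picture shows the carriage against the buffers. The camera measures the travel as 137 mm and puts the carriage 1–2 mm short of its nominal end position, which is within the 2 mm calibration.
- **Button:** a light touch afterwards met the flat at z ≈ 0.0525 m, so it had sprung up. Camera measurements before and after that touch differ by only 1 mm, so the carriage stayed put.
- **Tile and bystanders:** the tile lies flat in its tray. The bystanders visible in the wrist picture after the slide were where they had been. The arm was clear at hand-in.
- **Checks that missed:** in the top view after the slide the detector did not find the red tile or the red jar. The wrist picture shows the red jar in place, but the gripper hides most of the red tile there, so I did not see it fully at the end; the arm never went near it.

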